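# Put the meat grinder's gear lever into third

## Task

Put the grinder's gear lever into third: pushing it with the outside of the fingers, never gripping it, bring it to the middle of the H-shaped gate, across to the right, then forward fully home into the third slot (far right as the robot faces it, three green dots). Do not let it slip into the fourth slot (near right), leave the jar, the pusher and the mug where they stand, and finish with the hand clear of everything.

Things in the scene. Friction and masses are not known exactly. Their poses are not given: they have to be found in the camera images.
- gearbox: grey gearbox of a counter-top meat grinder, fixed, 220 (x) x 200 (y) x 115 mm tall; gate plate on top, feed tray beyond (125 to 235 mm ahead of the origin, 150 mm wide, top at 153 mm). Origin on the counter under the middle of the gate; x is 'forward' (away from the robot, towards the grinder barrel), y left, z up. The lever's pivot lies 68 mm above the origin
- gate_middle (a point): middle of the H gate, on top of the steel plate (124 x 130 mm, top 131 mm above the counter); axes as the gearbox. Slots are 14 mm wide: two legs along x, at y = +16 mm (left) and -16 mm (right), joined by a cross channel along y at x = 0, its corners rounded (9 mm). The lever's 10 mm shaft has 2 mm play each side. It starts anywhere in the left leg
- third_slot (a point): home of the lever's shaft in the third slot, on the plate's top: front right, marked by three green dots. The others have black dots: first, front left, one; second, rear left, two; fourth, rear right, four
- grip (a point): point on the lever's axis 150 mm from the pivot (218 mm above the counter when upright), a good height to push at; z runs up along the lever. The lever's grip is a black post 29 mm in diameter with four red strips (32 mm across opposite strips), reaching from 83 to 176 mm from the pivot
- lever_forward (a joint): fore-and-aft lean of the lever, rad: 0 neutral (in the cross channel), + forward (gearbox +x), stops at +-0.37 (grip about 54 mm forward or back). It crosses the gate only near 0: within 0.03 freely, up to about 0.1 guided by the rounded corners, farther out the gate blocks it. Stays where it is left; about 3 N at the grip moves it. Grip x = 150 sin(forward) mm in the gearbox's frame
- lever_across (a joint): sideways lean of the lever, rad: 0 middle of the gate, + right (gearbox -y), stops at +-0.28; about -0.26 in the left leg, +0.26 in the right (grip about 39 mm to the side). Stays where it is left; about 3 N moves it. Grip y = -150 sin(across) cos(forward), z = 68 + 150 cos(across) cos(forward) mm in the gearbox's frame
- pad_front: the red flat strip on the front side of the lever's grip (+x of the gearbox's frame when the lever is upright), 20 mm wide, 88 mm tall; origin at its middle, 13 mm off the lever's axis, its outer face 16 mm off
- pad_rear: the red flat strip on the rear side of the lever's grip (-x of the gearbox's frame when the lever is upright), 20 mm wide, 88 mm tall; origin at its middle, 13 mm off the lever's axis, its outer face 16 mm off
- pad_left: the red flat strip on the left side of the lever's grip (+y of the gearbox's frame when the lever is upright), 20 mm wide, 88 mm tall; origin at its middle, 13 mm off the lever's axis, its outer face 16 mm off
- pad_right: the red flat strip on the right side of the lever's grip (-y of the gearbox's frame when the lever is upright), 20 mm wide, 88 mm tall; origin at its middle, 13 mm off the lever's axis, its outer face 16 mm off
- spice_jar: loose amber glass jar with a red cap, 56 mm in diameter, 110 mm tall, standing on the counter beside the gearbox; origin at the centre of its underside. Leave alone
- pusher: loose wooden meat pusher (tamper) standing on its foot, 48 mm in diameter, 163 mm tall, beside the gearbox; origin at the centre of its underside. Leave alone
- mug: loose white mug, 76 mm in diameter with a handle on one side, 90 mm tall, beside the gearbox; origin at the centre of its underside. Leave alone

How it is judged:
By the outcome, as a careful person would: the job done as asked, in the order asked, and still so for the second after the job is handed in, with the robot touching nothing.
It also fails if it takes over 58 s, if anything falls off the work surface, if the arm or the gripper's body presses on something with over 40 N, if the wrist force passes 120 N, or if a joint passes its speed limit or range.

## Robot

A 7-joint arm with a two-finger parallel gripper is mounted at the origin on the work surface. World frame = base frame: x ahead of the robot, y to its left, z up, the work surface at z = 0. Lengths are in mm, angles in rad, forces in N, time in s.
With the tool pointing down it reaches from about 425 to 950 mm from the base axis. Payload 4.7 kg.
Tool frame: the origin (TCP) lies at the very end of the fingers, on their centre line; the grasp point (between the pads) lies 19 mm behind it; z points along the fingers, y is the direction in which the jaws open and shut (so a half turn about z gives the same grasp; the last joint's range is limited). The gripper opens to 85 mm and grips with 20 to 120 N. Pads are 22 mm wide; open, the fingers measure 114 mm over their backs; the gripper's body (76 mm by 85 mm) begins 54 mm behind the grasp point. The pads swing forward as they close: fully open they stand 13 mm farther back than shut.
Start: joints at [1.129, 0.469, -0.049, 1.532, 0.024, 1.141, -0.082], TCP at [270.84, -618.299, 231.335] pointing down, gripper open.
Joint ranges: [-2.59, 2.59], [-0.33, 1.99], [-1.39, 1.29], [0.1, 2.45], [-1.04, 4.18], [0.21, 1.99], [-2.66, 2.66]. Speed limits (rad/s): [2.57, 2.57, 3.14, 3.14, 3.14, 3.14, 3.14].

## Interface

Orientations are given as a rotation vector (axis times angle).
In Python, from workcell import bot gives the robot as it stands.
- The arm moves only by the tool drive_tool, never from a script. Its argument "increments" is a list of rows, each a list of 6 numbers: the shift along the tool's x, y, z as a fraction of full scale, then the turn, a rotation vector about the tool's x, y, z as a fraction of full scale. In form: [[x, y, z, wx, wy, wz], ...]. A call has 1 to 12 rows; each row is the pose to reach, as a shift and turn from the pose commanded when the call began, along the tool's axes at that moment, turning the shorter way round; what a row does not reach only later rows make up. Full scale, the value 1, is 80 mm for a shift and 2 pi rad for a turn. A row lasts 1/12 s, in which the tool goes at most 41.7 mm and 7.16 degrees, less where a joint would pass 70% of its speed; a pose out of reach is approached as far as the arm can. A call with a number of a shift or a turn outside -1 to 1 is refused whole. A call with a gripper value outside its range is refused whole. "gripper" is the gripper command: -1 is shut, 1 is fully open, values between are in proportion, set as the call begins (left out, the last holds). The fingers move at their own pace and stop on an object; "grip_force" is the grip in N (left out, the last holds). Time passes only in rows, so rows that repeat a pose let the fingers close. It gives the time, the measured TCP pose, the force and the opening at its end, in the units of the state.
- bot.get_obs(): the state, without advancing time (a new reading comes with each control period).
- bot.camera(name): name is "scene" or "top"; returns a dict with "pixels" (480x640x3 uint8, red, green, blue), "K" (3x3 intrinsics, pixels), "R" (3x3) and "t" (3): a world point X has camera coordinates R X + t. Camera axes: x right, y down, z forward; pixel columns grow to the right and rows downward; lengths in mm; the calibration is good to about 2 mm. A picture is of the moment at which its call begins. There is no depth.
- bot.job_done(): hands the job in, once; it reports no verdict.
Trained networks look in a picture, given as the dict that the camera call returned (one of the last four; its "shot" number tells which), for a name from the list of things; names that differ only in an ending like _2 or _b are one class to them, and where a whole thing is asked for, a point or a joint stands for the part that bears it (a point fixed in the world has none). Each returns a list of dicts, best first, with "p" (0 to 1); they miss things now and then, are a little off and sometimes report something else, mostly with a low value. They report only what shows in the picture. A call takes as long as a camera call.
- bot.look_for(picture, name): "extent" ([left, top, right, bottom] in pixels, round what is visible of it).
The state is a dict: "t": time; "joint_positions": joint angles; "qvel": joint speeds; "tau": joint torques, N m; "eef_pos": TCP position; "eef_rot": TCP orientation; "wrist_force": force on the tool from outside, world axes, zero at the start; "ft_torque": the same for the moment, N m; "grip_width": finger opening in mm.
Only numpy, scipy, OpenCV 4.12 (cv2) and the standard library are available. Lean on these libraries where they do the work, as an engineer would, in place of code of your own. Each camera call takes 0.05 s, during which the arm holds its last target. There are 200 camera calls.

## Working session

There is one attempt and no reset: what is moved stays moved. The work goes in short steps, Python scripts to look and compute and a tool call to move; the robot and the scene stay as the last step left them, time stands still between calls to the robot, and variables do not carry over. Pictures are saved under pics/ and viewed, about 8 in all and at most 12, crops included, and the job is handed in when it is done.

Besides the shell and the picture viewer there is one more tool, called after "Request:" by a JSON object that holds its "name" and its "arguments", one argument or row to a line. drive_tool: Moves the arm, as the interface text tells. Its arguments: {"type":"object","properties":{"increments":{"type":"array","items":{"type":"array","items":{"type":"number"}}},"gripper":{"type":"number"},"grip_force":{"type":"number"}},"required":["increments"]}

```bash
mkdir -p pics; ls; python3 - <<'E'
from workcell import bot
import cv2
o=bot.get_obs();print({k:o[k] for k in('t','eef_pos','eef_rot','wrist_force','grip_width')})
for n in('scene','top'):
    p=bot.camera(n);cv2.imwrite(f'pics/{n}1.png',p['pixels'][:,:,::-1])
    print(n,p['K'].tolist(),p['R'].tolist(),p['t'].tolist())
    for k in('gearbox','gate_middle','third_slot','grip','lever_forward','pad_front','pad_rear','pad_left','pad_right','spice_jar','pusher','mug'):
        try:
            r=bot.look_for(p,k);print(k,[(round(d['p'],2),[round(float(v),1) for v in d['extent']]) for d in r[:2]])
        except Exception as e: print(k,e)
E
```

```text
pics
{'t': 0.0, 'eef_pos': array([ 270.56428576, -617.74931306,  230.22591707]), 'eef_rot': array([-3.07299283e+00, -6.43477658e-01,  7.38600120e-04]), 'wrist_force': array([0.19534179, 0.22603938, 0.4458622 ]), 'grip_width': 85.65674414473625}
scene [[500.26839662093687, 0.0, 317.47052483476165], [0.0, 500.26839662093687, 240.12970267072876], [0.0, 0.0, 1.0]] [[-0.1550394091745348, 0.9877967651517703, -0.014843596549001218], [0.6552410703584318, 0.09157525073198293, -0.7498487268568981], [-0.7393388406666781, -0.1259822376729068, -0.661442782463139]] [58.11631032828934, -338.0964413292413, 1674.8254174627707]
gearbox [(0.88, [268.6, 196.6, 383.9, 343.5]), (0.72, [333.4, 190.9, 360.5, 236.2])]
gate_middle [(0.89, [267.6, 194.2, 383.0, 342.1])]
third_slot [(0.7, [267.9, 197.7, 382.6, 344.2]), (0.66, [234.0, 207.3, 260.5, 265.1])]
grip [(0.65, [333.4, 193.2, 358.9, 234.0])]
lever_forward [(0.67, [267.0, 196.4, 382.6, 341.2]), (0.58, [333.8, 196.4, 359.0, 233.7])]
pad_front [(0.72, [334.4, 204.8, 355.4, 230.7])]
pad_rear []
pad_left []
pad_right [(0.62, [339.9, 202.3, 342.9, 217.0])]
sp
[... 466 characters left out ...]
.06376225638596064, 0.004541216939717354, -0.9979547845515235]] [71.95254866102508, 636.0827758349111, 1095.5421463589473]
gearbox [(0.58, [249.8, 113.4, 364.3, 315.4])]
gate_middle [(0.88, [250.6, 111.2, 367.0, 315.5]), (0.25, [271.1, 214.8, 303.4, 249.5])]
third_slot [(0.73, [254.6, 111.5, 368.9, 316.0])]
grip [(0.88, [267.6, 215.0, 303.1, 249.8])]
lever_forward [(0.81, [272.5, 216.2, 307.7, 246.0])]
pad_front []
pad_rear [(0.65, [277.1, 230.2, 299.4, 247.5])]
pad_left [(0.49, [192.2, 139.0, 230.1, 173.5])]
pad_right [(0.59, [287.9, 222.7, 304.8, 240.4])]
spice_jar [(0.68, [192.5, 138.5, 229.2, 175.5])]
pusher [(0.8, [399.4, 229.5, 445.0, 255.0])]
mug [(0.62, [166.0, 211.9, 226.0, 253.4])]
```

View pics/scene1.png

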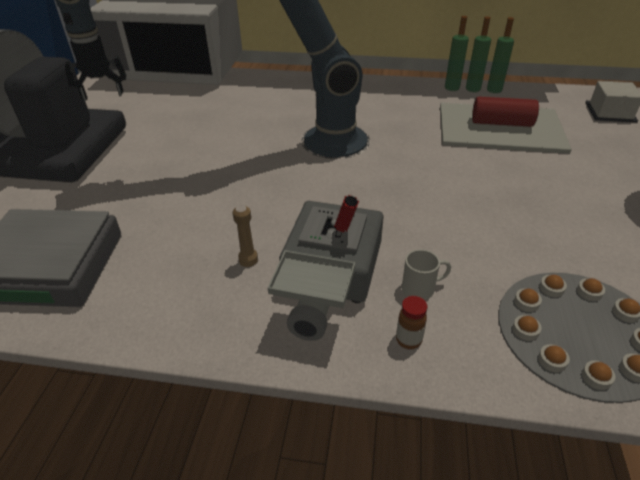

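View pics/top1.png

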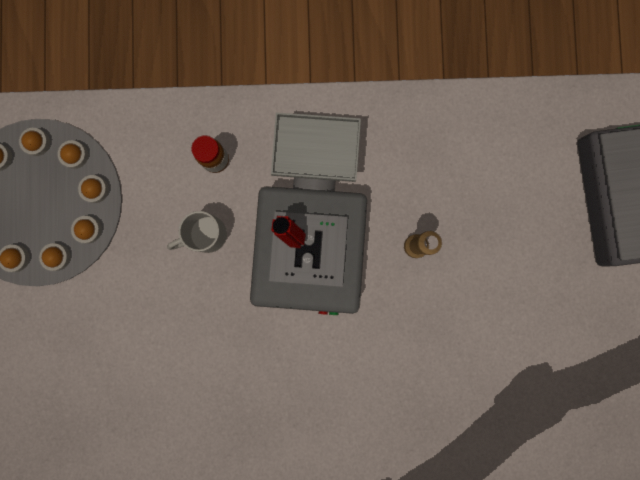

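The scene view shows the gearbox at about (330,260), with the lever grip at (346,215). In the top view the gate is near (309,249), with the mug (200,232) and jar (210,153) on the left and the pusher (420,243) on the right. I'll zoom in to fix the gate pose.

```bash
python3 - <<'E'
import cv2
i=cv2.imread('pics/top1.png')[180:325,240:380]
i=cv2.convertScaleAbs(i,alpha=1.6,beta=10)
cv2.imwrite('pics/topc.png',cv2.resize(i,None,fx=4,fy=4,interpolation=cv2.INTER_CUBIC))
E
```

```text
(no output)
```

View pics/topc.png

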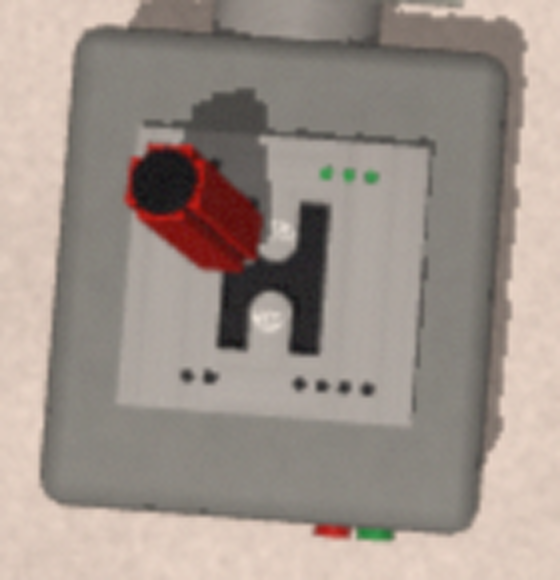

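The crop shows plate corners at (143,124), (433,147), (412,426) and (117,404). The lever top is centred at (165,182), so it sits in the left leg leaning forward. The third slot, with its green dots, is upper right.

```bash
cat >h.py <<'E'
import numpy as np
from workcell import bot
from scipy.spatial.transform import Rotation as Ro
from scipy.optimize import least_squares
def ray(p,uv):
    d=p['R'].T@np.linalg.solve(p['K'],[uv[0],uv[1],1.]);return -p['R'].T@p['t'],d
def atz(p,uv,z):
    c,d=ray(p,uv);return c+d*(z-c[2])/d[2]
def proj(p,X):
    c=p['K']@(p['R']@X+p['t']);return c[:2]/c[2]
def lever(O,yaw,f,a,L=150):
    g=np.array([L*np.sin(f),-L*np.sin(a)*np.cos(f),68+L*np.cos(a)*np.cos(f)])
    return np.array([O[0],O[1],0])+Ro.from_euler('z',yaw).apply(g)
E
python3 - <<'E'
from h import *
T=bot.camera('top');S=bot.camera('scene')
f=lambda c:(c[0]/4+240-.375,c[1]/4+180-.375)
P=np.array([atz(T,f(c),131) for c in [(143,124),(433,147),(412,426),(117,404)]])
print(P.round(1)); O=P.mean(0)
v=(P[0]-P[3])+(P[1]-P[2]);w=(P[0]-P[1])+(P[3]-P[2])
print('O',O,'size',np.linalg.norm(v)/2,np.linalg.norm(w)/2)
y1=np.arctan2(v[1],v[0]);y2=np.arctan2(-w[0],w[1]);yaw=(y1+y2)/2;print('yaw',y1,y2)
H=np.array([atz(T,f(c),131) for c in [(315,204),(305,353),(233,350)]])
print('slots in gearbox',Ro.from_euler('z',-yaw).apply(H-O).round(1))
top=f((165,182))
r=least_squares(lambda q:proj(T,lever(O,yaw,q[0],q[1],176))-top,[.2,-.26]);print('lever f,a',r.x,r.fun)
print('grip',lever(O,yaw,*r.x),'scene proj',proj(S,lever(O,yaw,*r.x)),'top in scene',proj(S,lever(O,yaw,*r.x,176)),'gate in scene',proj(S,O))
print('mug',atz(T,(204,232),90),'jar cap',atz(T,(206,148),110),'pusher top',atz(T,(430,243),163))
for a,b in((0,-.26),(0,.26),(.37,.26)):print(a,b,lever(O,yaw,a,b))
o=bot.get_obs();R=Ro.from_rotvec(o['eef_rot']);print('toolaxes\n',R.as_matrix().round(3),o['eef_pos'],o['joint_positions'])
E
```

```text
[[672.4 126.8 131. ]
 [658.3  -2.1 131. ]
 [534.9  11.2 131. ]
 [548.3 141.3 131. ]]
O [603.44525469  69.30479137 131.        ] size 124.53219344652798 130.25348707902108
yaw -0.11146424208568151 -0.10558308433711878
slots in gearbox [[ 32.7 -14.7   0. ]
 [-33.6 -15.5   0. ]
 [-34.8  16.4   0. ]]
lever f,a [ 0.16985374 -0.26020393] [ 0.00000000e+00 -2.84217094e-14]
grip [632.77155784 104.37101879 210.86471796] scene proj [345.92894068 205.95000059] top in scene [348.85146487 198.15189507] gate in scene [331.18705031 224.86603527]
mug [640.74524085 263.30727395  90.        ] jar cap [793.73877741 253.07929336 110.        ] pusher top [ 605.37526179 -139.95280487  163.        ]
0 -0.26 [607.62194349 107.64001668 212.95849672]
0 0.26 [599.2685659   30.96956606 212.95849672]
0.37 0.26 [653.47442535  27.68878575 203.14877047]
toolaxes
 [[ 0.916  0.401  0.   ]
 [ 0.401 -0.916 -0.   ]
 [ 0.     0.    -1.   ]] [ 270.87524373 -618.2761029   231.33781168] [ 1.12907227  0.46858376 -0.04861581  1.53251894  0.02405235  1.14098791
 -0.08231061]
```

Gearbox origin is (603.4, 69.3), yaw -0.108. The lever reads forward ≈0.17, across ≈-0.26, which matches its known left-leg position. The plate size measures 124.5 x 130.3 mm, as specified. Next I'll shut the gripper, rise and travel.

Request:
{"name": "drive_tool", "arguments": {
  "increments": [
    [0, 0, -0.3, 0, 0, 0.012],
    [0, 0, -0.6, 0, 0, 0.024],
    [0, 0, -0.9, 0, 0, 0.024],
    [0, 0, -1, 0, 0, 0.024],
    [0, 0, -1, 0, 0, 0.024]
  ],
  "gripper": -1
}}

```text
t: 1.82
eef_pos: [271.4, -619.3, 314.1]
eef_rot: [3.11, 0.41, 0.003]
wrist_force: [-1.3, -0.9, 0.2]
grip_width: 25.6
```

Request:
{"name": "drive_tool", "arguments": {
  "increments": [
    [0.2, -0.2, 0, 0, 0, 0],
    [0.5, -0.5, 0, 0, 0, 0],
    [0.8, -0.8, 0, 0, 0, 0],
    [1, -1, 0, 0, 0, 0]
  ]
}}

```text
t: 2.15
eef_pos: [329.0, -516.6, 309.2]
eef_rot: [-3.11, -0.415, 0.0]
wrist_force: [0.8, 0.6, -0.2]
grip_width: -0.3
```

Request:
{"name": "drive_tool", "arguments": {
  "increments": [
    [0.3, -0.3, 0, 0, 0, 0],
    [0.6, -0.6, 0, 0, 0, 0],
    [0.9, -0.9, 0, 0, 0, 0],
    [1, -1, 0, 0, 0, 0]
  ]
}}

```text
t: 2.48
eef_pos: [386.9, -416.3, 309.6]
eef_rot: [-3.109, -0.422, -0.001]
wrist_force: [0.1, 0.9, -0.4]
grip_width: 0.0
```

Request:
{"name": "drive_tool", "arguments": {
  "increments": [
    [0.3, -0.3, 0, 0, 0, 0],
    [0.6, -0.6, 0, 0, 0, 0],
    [0.9, -0.9, 0, 0, 0, 0],
    [1, -1, 0, 0, 0, 0]
  ]
}}

```text
t: 2.82
eef_pos: [442.8, -318.7, 309.8]
eef_rot: [-3.109, -0.422, -0.0]
wrist_force: [-0.3, 0.2, -0.8]
grip_width: -0.4
```

Request:
{"name": "drive_tool", "arguments": {
  "increments": [
    [0.3, -0.3, 0, 0, 0, 0],
    [0.6, -0.6, 0, 0, 0, 0],
    [0.9, -0.9, 0, 0, 0, 0],
    [1, -1, 0, 0, 0, 0]
  ]
}}

```text
t: 3.15
eef_pos: [498.8, -221.1, 310.1]
eef_rot: [-3.11, -0.421, 0.0]
wrist_force: [-0.1, 0.6, -0.7]
grip_width: 0.0
```

Request:
{"name": "drive_tool", "arguments": {
  "increments": [
    [0.3, -0.3, 0, 0, 0, 0],
    [0.6, -0.6, 0, 0, 0, 0],
    [0.9, -0.9, 0, 0, 0, 0],
    [1, -1, 0, 0, 0, 0]
  ]
}}

```text
t: 3.48
eef_pos: [555.0, -123.3, 310.1]
eef_rot: [-3.11, -0.42, 0.0]
wrist_force: [-0.1, 1.3, 0.4]
grip_width: -0.3
```

Request:
{"name": "drive_tool", "arguments": {
  "increments": [
    [0.3, -0.3, 0, 0, 0, 0],
    [0.6, -0.6, 0, 0, 0, 0],
    [0.9, -0.9, 0, 0, 0, 0],
    [1, -1, 0, 0, 0, 0],
    [1, -1, 0, 0, 0, 0]
  ]
}}

```text
t: 3.9
eef_pos: [610.7, -27.2, 309.8]
eef_rot: [-3.112, -0.419, 0.002]
wrist_force: [0.1, -0.3, 0.4]
grip_width: 0.1
```

Request:
{"name": "drive_tool", "arguments": {
  "increments": [
    [0.25, -0.25, 0, 0, 0, 0.015],
    [0.5, -0.5, 0, 0, 0, 0.03],
    [0.8, -0.8, 0, 0, 0, 0.045],
    [1, -1, 0, 0, 0, 0.06],
    [1, -1, 0, 0, 0, 0.06],
    [1, -1, 0, 0, 0, 0.06]
  ]
}}

```text
t: 4.4
eef_pos: [666.5, 66.5, 310.0]
eef_rot: [3.135, -0.179, -0.003]
wrist_force: [-0.5, -0.9, 0.6]
grip_width: -0.1
```

```bash
cat >>h.py <<'E'
O=np.array([603.4,69.3,0]);YAW=-.108
def where():
    o=bot.get_obs();R=Ro.from_rotvec(o['eef_rot']);G=Ro.from_euler('z',-YAW)
    print('t',round(o['t'],2),'TCP in gearbox',G.apply(o['eef_pos']-O).round(1),'force gb',G.apply(o['wrist_force']).round(1));print('tool in gb',(G*R).as_matrix().round(3).tolist())
E
python3 -c "from h import *;where()"
```

```text
t 4.4 TCP in gearbox [ 63.    4.1 310. ] force gb [-0.4 -0.9  0.6]
tool in gb [[1.0, -0.006, -0.002], [-0.006, -1.0, -0.002], [-0.002, 0.002, -1.0]]
```

Request:
{"name": "drive_tool", "arguments": {
  "increments": [
    [0.12, -0.3, 0, 0, 0, 0],
    [0.12, -0.43, 0.3, 0, 0, 0],
    [0.12, -0.43, 0.6, 0, 0, 0],
    [0.12, -0.43, 0.8, 0, 0, 0],
    [0.12, -0.43, 0.8, 0, 0, 0]
  ]
}}

```text
t: 4.82
eef_pos: [677.7, 96.2, 242.6]
eef_rot: [3.132, -0.184, -0.013]
wrist_force: [-0.3, -1.2, -0.7]
grip_width: -0.1
```

Request:
{"name": "drive_tool", "arguments": {
  "increments": [
    [0, 0, 0.2, 0, 0, 0],
    [0, 0, 0.4, 0, 0, 0],
    [0, 0, 0.63, 0, 0, 0],
    [0, 0, 0.63, 0, 0, 0],
    [0, 0, 0.63, 0, 0, 0]
  ]
}}

```text
t: 5.23
eef_pos: [680.1, 98.2, 197.2]
eef_rot: [3.135, -0.184, -0.001]
wrist_force: [0.2, -0.4, 0.5]
grip_width: -0.1
```

```bash
python3 - <<'E'
from h import *
import cv2
where()
T=bot.camera('top')['pixels'][160:310,240:400,::-1]
cv2.imwrite('pics/t2.png',cv2.resize(cv2.convertScaleAbs(T,alpha=1.6,beta=10),None,fx=4,fy=4,interpolation=cv2.INTER_CUBIC))
S=bot.camera('scene')['pixels'][130:270,260:420,::-1]
cv2.imwrite('pics/s2.png',cv2.resize(cv2.convertScaleAbs(S,alpha=1.6,beta=10),None,fx=4,fy=4,interpolation=cv2.INTER_CUBIC))
E
```

```text
t 5.23 TCP in gearbox [ 73.1  37.  197.2] force gb [ 0.2 -0.4  0.5]
tool in gb [[1.0, -0.009, -0.001], [-0.009, -1.0, -0.001], [-0.001, 0.001, -1.0]]
```

View pics/s2.png

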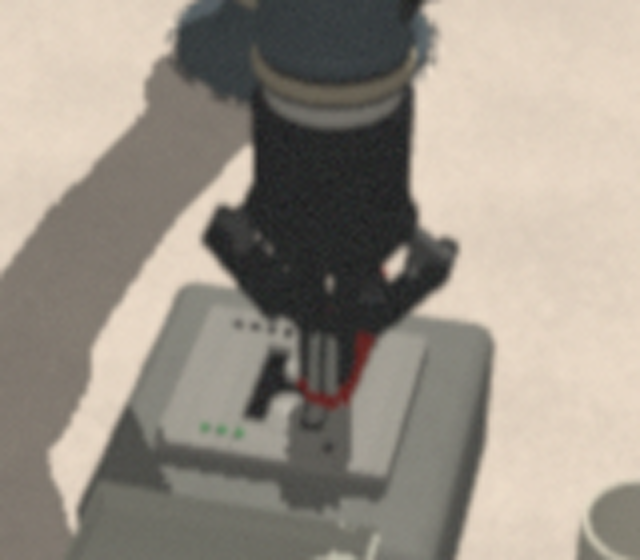

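The fingers hang just in front of the lever, clear of the tray. Now I'll push the lever back to the middle, towards the robot.

Request:
{"name": "drive_tool", "arguments": {
  "increments": [
    [-0.1, 0, 0, 0, 0, 0],
    [-0.2, 0, 0, 0, 0, 0],
    [-0.28, 0, 0, 0, 0, 0],
    [-0.36, 0, 0, 0, 0, 0],
    [-0.42, 0, 0, 0, 0, 0],
    [-0.47, 0, 0, 0, 0, 0],
    [-0.52, 0, 0, 0, 0, 0],
    [-0.55, 0, 0, 0, 0, 0],
    [-0.57, 0, 0, 0, 0, 0],
    [-0.57, 0, 0, 0, 0, 0],
    [-0.57, 0, 0, 0, 0, 0]
  ]
}}

```text
t: 6.25
eef_pos: [634.9, 106.0, 197.0]
eef_rot: [-3.136, 0.181, -0.0]
wrist_force: [1.3, -0.0, 2.6]
grip_width: -0.2
```

```bash
python3 -c "from h import *;where()"
```

```text
t 6.25 TCP in gearbox [ 27.4  39.9 197. ] force gb [1.3 0.1 2.6]
tool in gb [[1.0, -0.007, 0.0], [-0.007, -1.0, 0.0], [0.0, -0.0, -1.0]]
```

Request:
{"name": "drive_tool", "arguments": {
  "increments": [
    [0.15, 0, 0, 0, 0, 0],
    [0.3, 0, 0, 0, 0, 0],
    [0.3, 0, -0.3, 0, 0, 0],
    [0.3, 0, -0.6, 0, 0, 0],
    [0.3, 0, -0.9, 0, 0, 0],
    [0.3, -0.2, -1, 0, 0, 0],
    [0.3, -0.5, -1, 0, 0, 0],
    [0.3, -0.7, -1, 0, 0, 0],
    [0.3, -0.7, -1, 0, 0, 0]
  ]
}}

```text
t: 7.0
eef_pos: [663.2, 165.3, 275.3]
eef_rot: [-3.134, 0.168, 0.006]
wrist_force: [-0.8, 0.5, -0.8]
grip_width: -0.1
```

```bash
python3 - <<'E'
from h import *
import cv2
where()
P=bot.camera('top')
print([(k,bot.look_for(P,k)[:1]) for k in('grip','pad_rear')])
T=P['pixels'][180:325,240:380,::-1]
cv2.imwrite('pics/t3.png',cv2.resize(cv2.convertScaleAbs(T,alpha=1.6,beta=10),None,fx=4,fy=4,interpolation=cv2.INTER_CUBIC))
E
```

```text
t 7.0 TCP in gearbox [ 49.1 101.8 275.3] force gb [-0.9  0.4 -0.8]
tool in gb [[1.0, 0.001, -0.004], [0.001, -1.0, 0.003], [-0.004, -0.003, -1.0]]
[('grip', [{'extent': [277.4, 233.3, 304.2, 257.3], 'p': 0.9}]), ('pad_rear', [{'extent': [286.0, 251.0, 300.3, 256.9], 'p': 0.59}])]
```

View pics/t3.png

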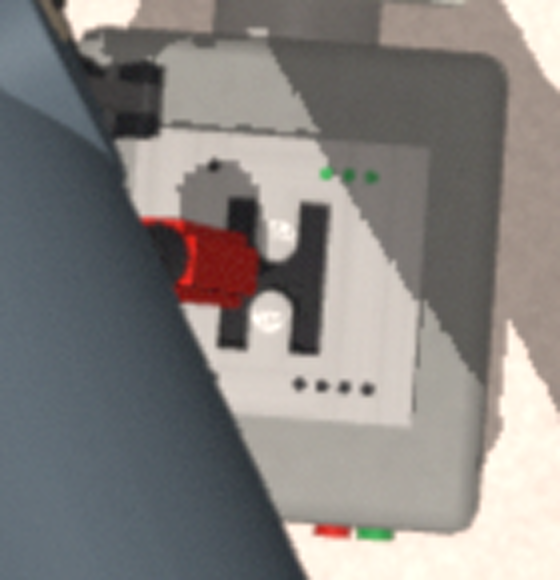

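```bash
python3 - <<'E'
from h import *
P=bot.camera('top')
for f in(-.05,0,.05,.1):
  print(f,[((proj(P,lever(O,YAW,f,-.26,L))-[240,180]+.375)*4).round() for L in(83,176)])
E
```

```text
-0.05 [array([226., 279.]), array([155., 278.])]
0 [array([227., 270.]), array([157., 256.])]
0.05 [array([227., 260.]), array([159., 234.])]
0.1 [array([228., 251.]), array([161., 212.])]
```

The lever matches the predicted pose for forward = 0: lower grip at (~228,270), top at (~157,256). I'll move to its left side.

Request:
{"name": "drive_tool", "arguments": {
  "increments": [
    [-0.3, 0, 0, 0, 0, 0],
    [-0.61, 0, 0, 0, 0, 0],
    [-0.61, 0, 0.3, 0, 0, 0],
    [-0.61, 0, 0.6, 0, 0, 0],
    [-0.61, 0, 0.79, 0, 0, 0],
    [-0.61, 0, 0.79, 0, 0, 0],
    [-0.61, 0, 0.79, 0, 0, 0]
  ]
}}

```text
t: 7.78
eef_pos: [616.4, 163.0, 213.0]
eef_rot: [3.135, -0.183, -0.003]
wrist_force: [0.3, -0.8, 0.9]
grip_width: -0.2
```

```bash
python3 -c "from h import *;where()"
```

```text
t 7.78 TCP in gearbox [  2.8  94.6 213. ] force gb [ 0.4 -0.8  0.9]
tool in gb [[1.0, -0.009, -0.002], [-0.009, -1.0, -0.001], [-0.002, 0.001, -1.0]]
```

Request:
{"name": "drive_tool", "arguments": {
  "increments": [
    [0, 0.1, 0, 0, 0, 0],
    [0, 0.2, 0, 0, 0, 0],
    [0, 0.3, 0, 0, 0, 0],
    [0, 0.38, 0, 0, 0, 0],
    [0, 0.46, 0, 0, 0, 0],
    [0, 0.54, 0, 0, 0, 0],
    [0, 0.62, 0, 0, 0, 0],
    [0, 0.7, 0, 0, 0, 0],
    [0, 0.8, 0, 0, 0, 0],
    [0, 0.9, 0, 0, 0, 0],
    [0, 1, 0, 0, 0, 0],
    [0, 1, 0, 0, 0, 0]
  ]
}}

```text
t: 8.78
eef_pos: [607.2, 81.7, 213.3]
eef_rot: [3.134, -0.186, -0.001]
wrist_force: [-0.0, 1.2, 0.9]
grip_width: 0.1
```

```bash
python3 -c "from h import *;where()"
```

```text
t 8.78 TCP in gearbox [  2.5  12.7 213.3] force gb [-0.1  1.2  0.9]
tool in gb [[1.0, -0.01, -0.001], [-0.01, -1.0, -0.002], [-0.001, 0.002, -1.0]]
```

Request:
{"name": "drive_tool", "arguments": {
  "increments": [
    [0, 0.06, 0, 0, 0, 0],
    [0, 0.12, 0, 0, 0, 0],
    [0, 0.17, 0, 0, 0, 0],
    [0, 0.21, 0, 0, 0, 0],
    [0, 0.24, 0, 0, 0, 0],
    [0, 0.24, 0, 0, 0, 0]
  ]
}}

```text
t: 9.28
eef_pos: [605.0, 65.0, 213.5]
eef_rot: [3.136, -0.182, -0.001]
wrist_force: [-0.4, 0.9, -0.7]
grip_width: -0.0
```

```bash
python3 -c "from h import *;where()"
```

```text
t 9.28 TCP in gearbox [  2.1  -4.1 213.5] force gb [-0.5  0.8 -0.7]
tool in gb [[1.0, -0.008, -0.001], [-0.008, -1.0, -0.001], [-0.001, 0.001, -1.0]]
```

Request:
{"name": "drive_tool", "arguments": {
  "increments": [
    [0, 0.02, 0, 0, 0, 0],
    [0, 0.04, 0, 0, 0, 0],
    [0, 0.06, 0, 0, 0, 0],
    [0, 0.06, 0, 0, 0, 0]
  ]
}}

```text
t: 9.62
eef_pos: [604.6, 60.7, 213.7]
eef_rot: [3.136, -0.181, -0.0]
wrist_force: [0.1, 1.0, -1.1]
grip_width: -0.2
```

```bash
python3 - <<'E'
from h import *
import cv2
where()
P=bot.camera('scene');print(bot.look_for(P,'grip')[:1],[proj(P,lever(O,YAW,f,a,L)).round() for f,a in((0,0),(0,.13),(0,.26),(0,-.26)) for L in (83,176)])
S=P['pixels'][150:270,270:420,::-1]
T=bot.camera('top')['pixels'][180:300,240:390,::-1]
z=lambda i:cv2.resize(cv2.convertScaleAbs(i,alpha=1.6,beta=10),None,fx=2.66,fy=2.66*1.8/1.8,interpolation=cv2.INTER_CUBIC)
cv2.imwrite('pics/st4.png',np.hstack([z(S),z(T)]))
E
```

```text
t 9.62 TCP in gearbox [  2.1  -8.4 213.7] force gb [-0.   1.  -1.1]
tool in gb [[1.0, -0.007, -0.0], [-0.007, -1.0, -0.0], [-0.0, 0.0, -1.0]]
[{'extent': [306.4, 178.1, 330.6, 229.2], 'p': 0.61}] [array([331., 218.]), array([331., 184.]), array([327., 217.]), array([321., 183.]), array([322., 217.]), array([311., 183.]), array([340., 220.]), array([352., 189.])]
```

View pics/st4.png

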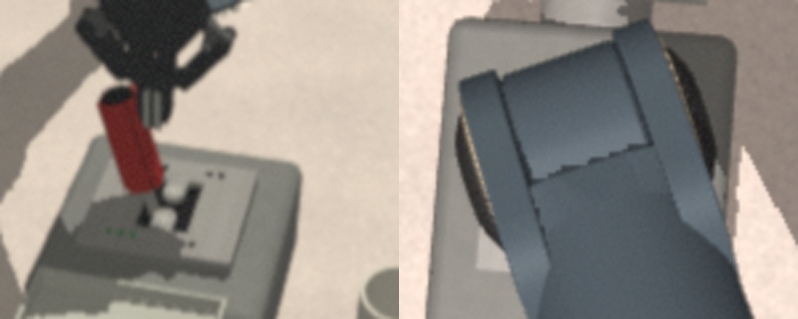

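The scene half shows the lever leaning right, top at ≈(314,186) and bottom at ≈(325,221). Allowing for the ~3 px bias seen at the gate, this fits across ≈0.25, forward ≈0. I'll nudge it a few mm more until it resists.

Request:
{"name": "drive_tool", "arguments": {
  "increments": [
    [0, 0.02, 0, 0, 0, 0],
    [0, 0.04, 0, 0, 0, 0],
    [0, 0.05, 0, 0, 0, 0],
    [0, 0.05, 0, 0, 0, 0]
  ]
}}

```text
t: 10.1
eef_pos: [604.3, 57.7, 213.7]
eef_rot: [-3.136, 0.18, -0.0]
wrist_force: [0.2, 3.0, -1.3]
grip_width: -0.1
```

```bash
python3 -c "from h import *;where()"
```

```text
t 10.1 TCP in gearbox [  2.1 -11.5 213.7] force gb [-0.1  3.  -1.3]
tool in gb [[1.0, -0.007, 0.0], [-0.007, -1.0, 0.001], [0.0, -0.001, -1.0]]
```

Request:
{"name": "drive_tool", "arguments": {
  "increments": [
    [0, -0.15, 0, 0, 0, 0],
    [0, -0.3, 0, 0, 0, 0],
    [0, -0.3, -0.3, 0, 0, 0],
    [0, -0.3, -0.6, 0, 0, 0],
    [0, -0.3, -0.9, 0, 0, 0],
    [-0.3, -0.3, -0.9, 0, 0, 0],
    [-0.62, -0.1, -0.9, 0, 0, 0],
    [-0.62, 0.2, -0.9, 0, 0, 0],
    [-0.62, 0.4, -0.9, 0, 0, 0],
    [-0.62, 0.4, -0.9, 0, 0, 0],
    [-0.62, 0.4, -0.9, 0, 0, 0]
  ]
}}

```text
t: 11.02
eef_pos: [551.5, 30.9, 286.0]
eef_rot: [3.136, -0.183, 0.001]
wrist_force: [-0.1, 0.4, -0.3]
grip_width: 0.3
```

```bash
python3 - <<'E'
from h import *
import cv2
where()
P=bot.camera('scene');print(bot.look_for(P,'grip')[:1])
S=P['pixels'][150:270,270:420,::-1]
cv2.imwrite('pics/s5.png',cv2.resize(cv2.convertScaleAbs(S,alpha=1.6,beta=10),None,fx=5,fy=5,interpolation=cv2.INTER_CUBIC))
E
```

```text
t 11.02 TCP in gearbox [-47.5 -43.8 286. ] force gb [-0.2  0.4 -0.3]
tool in gb [[1.0, -0.008, 0.001], [-0.008, -1.0, -0.0], [0.001, 0.0, -1.0]]
[{'extent': [303.5, 179.2, 329.1, 230.8], 'p': 0.85}]
```

View pics/s5.png

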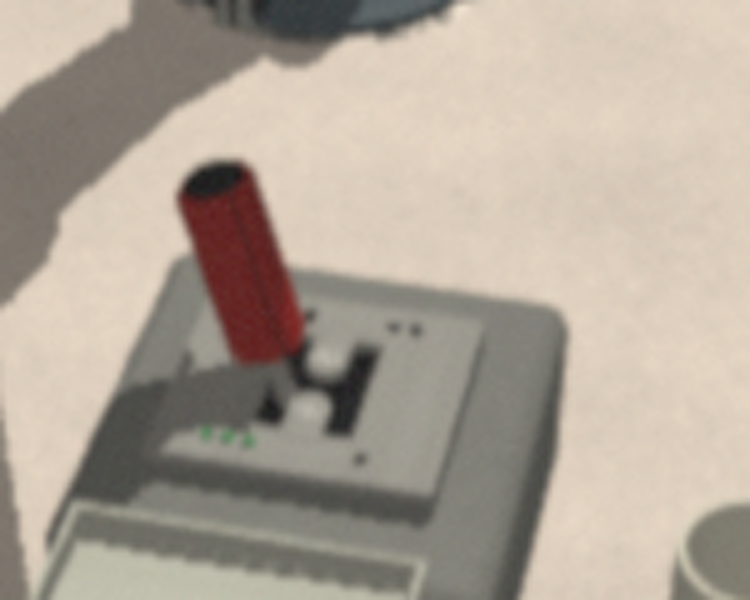

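The lever stands in the right end of the cross channel: top at (215,180), shaft at (285,375). I'll lower behind it and push forward.

Request:
{"name": "drive_tool", "arguments": {
  "increments": [
    [0, 0, 0.3, 0, 0, 0],
    [0, 0, 0.6, 0, 0, 0],
    [0, 0, 0.9, 0, 0, 0],
    [0, 0, 1, 0, 0, 0],
    [0, 0, 1, 0, 0, 0]
  ]
}}

```text
t: 11.53
eef_pos: [550.0, 32.1, 203.5]
eef_rot: [3.136, -0.177, -0.008]
wrist_force: [-0.6, -0.1, 0.0]
grip_width: 0.3
```

Request:
{"name": "drive_tool", "arguments": {
  "increments": [
    [0.1, 0, 0.05, 0, 0, 0],
    [0.2, 0, 0.1, 0, 0, 0],
    [0.28, 0, 0.1, 0, 0, 0],
    [0.36, 0, 0.1, 0, 0, 0],
    [0.44, 0, 0.1, 0, 0, 0],
    [0.52, 0, 0.1, 0, 0, 0],
    [0.6, 0, 0.1, 0, 0, 0],
    [0.66, 0, 0.1, 0, 0, 0],
    [0.72, 0, 0.1, 0, 0, 0],
    [0.78, 0, 0.1, 0, 0, 0],
    [0.82, 0, 0.1, 0, 0, 0],
    [0.82, 0, 0.1, 0, 0, 0]
  ]
}}

```text
t: 12.53
eef_pos: [617.1, 23.2, 197.4]
eef_rot: [3.136, -0.181, 0.0]
wrist_force: [-1.6, 0.7, -0.4]
grip_width: 0.1
```

```bash
python3 -c "from h import *;where()"
```

```text
t 12.53 TCP in gearbox [ 18.6 -44.4 197.4] force gb [-1.7  0.6 -0.4]
tool in gb [[1.0, -0.007, 0.0], [-0.007, -1.0, -0.0], [0.0, 0.0, -1.0]]
```

Request:
{"name": "drive_tool", "arguments": {
  "increments": [
    [0.02, 0, 0, 0, 0, 0],
    [0.04, 0, 0, 0, 0, 0],
    [0.06, 0, 0, 0, 0, 0],
    [0.06, 0, 0, 0, 0, 0]
  ]
}}

```text
t: 12.87
eef_pos: [621.4, 22.6, 197.7]
eef_rot: [3.136, -0.181, 0.0]
wrist_force: [-1.0, 0.0, -0.1]
grip_width: 0.1
```

Request:
{"name": "drive_tool", "arguments": {
  "increments": [
    [0.015, 0, 0, 0, 0, 0],
    [0.03, 0, 0, 0, 0, 0],
    [0.03, 0, 0, 0, 0, 0]
  ]
}}

```text
t: 13.12
eef_pos: [623.8, 22.5, 197.7]
eef_rot: [3.136, -0.181, 0.0]
wrist_force: [-1.8, -0.1, -1.1]
grip_width: -0.2
```

```bash
python3 -c "from h import *;where()"
```

```text
t 13.12 TCP in gearbox [ 25.4 -44.3 197.7] force gb [-1.8 -0.3 -1.1]
tool in gb [[1.0, -0.007, 0.0], [-0.007, -1.0, -0.0], [0.0, 0.0, -1.0]]
```

Request:
{"name": "drive_tool", "arguments": {
  "increments": [
    [0.015, 0, 0, 0, 0, 0],
    [0.03, 0, 0, 0, 0, 0],
    [0.03, 0, 0, 0, 0, 0]
  ]
}}

```text
t: 13.37
eef_pos: [626.3, 22.3, 197.8]
eef_rot: [3.136, -0.181, 0.001]
wrist_force: [-2.0, -0.2, 0.0]
grip_width: 0.3
```

Request:
{"name": "drive_tool", "arguments": {
  "increments": [
    [0.015, 0, 0, 0, 0, 0],
    [0.03, 0, 0, 0, 0, 0],
    [0.03, 0, 0, 0, 0, 0]
  ]
}}

```text
t: 13.62
eef_pos: [628.1, 22.2, 197.5]
eef_rot: [3.136, -0.18, -0.002]
wrist_force: [-3.8, -0.9, 0.6]
grip_width: -0.0
```

```bash
python3 -c "from h import *;where()"
```

```text
t 13.62 TCP in gearbox [ 29.7 -44.2 197.5] force gb [-3.6 -1.3  0.6]
tool in gb [[1.0, -0.007, -0.001], [-0.007, -1.0, -0.0], [-0.001, 0.0, -1.0]]
```

Request:
{"name": "drive_tool", "arguments": {
  "increments": [
    [0.02, 0, 0, 0, 0, 0],
    [0.04, 0, 0, 0, 0, 0],
    [0.04, 0, 0, 0, 0, 0]
  ]
}}

```text
t: 13.87
eef_pos: [630.4, 22.0, 197.0]
eef_rot: [3.136, -0.18, -0.006]
wrist_force: [-4.8, -0.3, 0.8]
grip_width: -0.5
```

Request:
{"name": "drive_tool", "arguments": {
  "increments": [
    [0.02, 0, 0, 0, 0, 0],
    [0.04, 0, 0, 0, 0, 0],
    [0.04, 0, 0, 0, 0, 0]
  ]
}}

```text
t: 14.12
eef_pos: [632.3, 21.9, 196.5]
eef_rot: [3.136, -0.18, -0.01]
wrist_force: [-8.9, 0.7, -0.5]
grip_width: -0.1
```

```bash
python3 -c "from h import *;where()"
```

```text
t 14.12 TCP in gearbox [ 33.9 -44.  196.5] force gb [-8.9 -0.3 -0.5]
tool in gb [[1.0, -0.006, -0.007], [-0.006, -1.0, -0.001], [-0.007, 0.001, -1.0]]
```

Force has risen to 9 N, so the lever is on its stop. I'll back off, lift away and check.

Request:
{"name": "drive_tool", "arguments": {
  "increments": [
    [-0.2, 0, 0, 0, 0, 0],
    [-0.5, 0, 0, 0, 0, 0],
    [-0.9, 0, 0, 0, 0, 0],
    [-0.9, 0, -0.3, 0, 0, 0],
    [-0.9, 0, -0.6, 0, 0, 0],
    [-0.9, 0, -1, 0, 0, 0],
    [-0.9, 0, -1, 0, 0, 0]
  ]
}}

```text
t: 14.7
eef_pos: [568.0, 30.3, 285.1]
eef_rot: [-3.134, 0.181, -0.025]
wrist_force: [1.5, 0.4, 1.4]
grip_width: -0.0
```

Request:
{"name": "drive_tool", "arguments": {
  "increments": [
    [-0.3, 0.3, -0.3, 0, 0, 0],
    [-0.5, 0.6, -0.5, 0, 0, 0],
    [-0.5, 0.9, -0.5, 0, 0, 0],
    [-0.5, 1, -0.5, 0, 0, 0],
    [-0.5, 1, -0.5, 0, 0, 0]
  ]
}}

```text
t: 15.12
eef_pos: [515.1, -47.9, 318.4]
eef_rot: [3.135, -0.188, 0.005]
wrist_force: [1.0, -0.3, 0.0]
grip_width: -0.1
```

Request:
{"name": "drive_tool", "arguments": {
  "increments": [
    [-0.3, 0.3, 0, 0, 0, 0],
    [-0.5, 0.6, 0, 0, 0, 0],
    [-0.5, 0.9, 0, 0, 0, 0],
    [-0.5, 1, 0, 0, 0, 0],
    [-0.5, 1, 0, 0, 0, 0]
  ]
}}

```text
t: 15.53
eef_pos: [466.0, -121.1, 317.4]
eef_rot: [-3.136, 0.185, -0.001]
wrist_force: [0.3, -0.1, 0.3]
grip_width: 0.1
```

```bash
python3 - <<'E'
from h import *
import cv2
where()
P=bot.camera('top');S=bot.camera('scene')
for p in(P,S):
  print([(k,[round(float(v)) for v in r[0]['extent']]) for k in('grip','spice_jar','pusher','mug') if (r:=bot.look_for(p,k))])
for f in(.3,.34,.37): print(f,[((proj(P,lever(O,YAW,f,.26,L))-[240,180]+.375)*4).round() for L in(83,176)],[(proj(S,lever(O,YAW,f,.26,L))-[270,150])*2.66 for L in(83,176)])
z=lambda i,s:cv2.resize(cv2.convertScaleAbs(i[:,:,::-1],alpha=1.6,beta=10),None,fx=s,fy=s,interpolation=cv2.INTER_CUBIC)
cv2.imwrite('pics/t6.png',z(P['pixels'][180:325,240:380],4))
cv2.imwrite('pics/s6.png',z(S['pixels'][130:300,220:460],3))
E
```

```text
t 15.53 TCP in gearbox [-116.  -204.1  317.4] force gb [ 0.3 -0.1  0.3]
tool in gb [[1.0, -0.01, 0.001], [-0.01, -1.0, 0.0], [0.001, -0.0, -1.0]]
[('grip', [311, 199, 344, 240]), ('spice_jar', [192, 136, 227, 174]), ('pusher', [402, 231, 442, 257]), ('mug', [165, 212, 228, 253])]
[('grip', [298, 201, 327, 232]), ('spice_jar', [397, 296, 428, 350]), ('pusher', [235, 207, 259, 268]), ('mug', [401, 249, 449, 301])]
0.3 [array([326., 222.]), array([389., 145.])] [array([132.02527404, 200.94676931]), array([ 93.37336689, 133.64597005])]
0.34 [array([326., 215.]), array([388., 129.])] [array([131.37747965, 204.27424071]), array([ 91.77032852, 140.97581187])]
0.37 [array([326., 209.]), array([388., 117.])] [array([130.92501416, 206.83195435]), array([ 90.64541767, 146.64093159])]
```

View pics/t6.png

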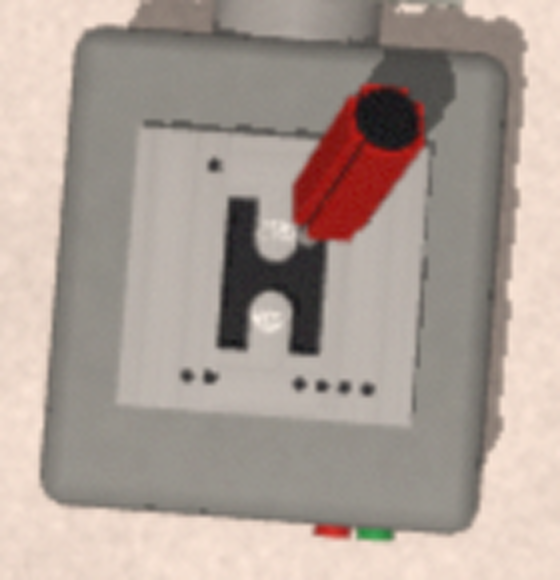

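View pics/s6.png

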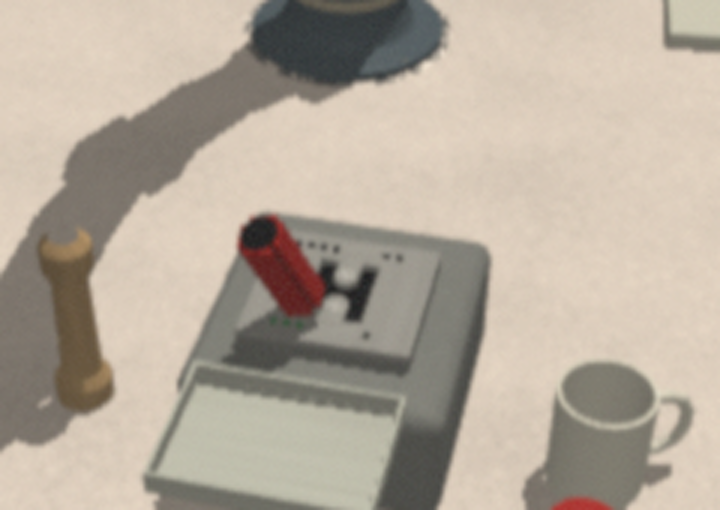

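The lever top is at (388,118), against (388,117) predicted for forward 0.37, across 0.26. It is fully home in third, and the other objects have not moved.

```bash
python3 -c "
from h import *
print(bot.job_done());where()"
```

```text
the job is handed in; nothing more can be done
None
the job is handed in; nothing more can be done
```

The gear lever is in third, and I handed the job in at about 15.6 s of the 58 s allowed. With the gripper shut and never gripping, the fingers pushed the lever back to neutral. They then pushed it right across the channel, and forward until it came up against its stop at about 9 N.

- **Lever:** in the last top view its tip is at crop pixel (388,118), against (388,117) predicted for forward 0.37, across 0.26. That is the end of the third slot. I saw no sign of it entering the fourth slot.
- **Jar, pusher and mug:** all three are within about 3 px of where they started, which is within detector error.
- **Hand:** it finished well clear of everything, about 235 mm from the gate horizontally and 317 mm above the counter, with the wrist force near zero.
- **Disagreements:** the final push ended about 10 mm further forward than I had calculated for the stop. I put this down to slimmer fingertips and the arm giving slightly under load. The scene camera also read about 3 px off. Neither changes the result.

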